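# Hold the centrifuge lid open for cleaning

## Robot

A 6-joint arm with a two-finger parallel gripper is mounted at the origin on the work surface. World frame = base frame: x ahead of the robot, y to its left, z up, the work surface at z = 0. Lengths are in m, angles in degrees, forces in N, time in s.
With the tool pointing down it reaches from about 0.375 to 0.9 m from the base axis. Payload 3.1 kg.
Tool frame: the origin (TCP) lies at the very end of the fingers, on their centre line; the grasp point (between the pads) lies 19 mm behind it (grasp_offset is the distance from the TCP to the grasp point, in m); z points along the fingers, y is the direction in which the jaws open and shut (so a half turn about z gives the same grasp; the last joint's range is limited). The gripper opens to 87 mm and grips with 3 to 60 N. Pads are 19 mm wide; open, the fingers measure 117 mm over their backs; the gripper's body (75 mm by 190 mm) begins 51 mm behind the grasp point.
Start: joints at [-84.139, 30.224, 82.088, -0, 67.689, -10.227], TCP at [0.173, -0.6, 0.223] pointing down, gripper open.
Joint ranges: [-176.69, 176.69], [-43.24, 126.21], [12.49, 139.97], [-82, 262], [0, 151.66], [-163.58, 163.58]. Speed limits (degrees/s): [159.86, 159.86, 180, 180, 180, 180].

## Interface

Orientations are given as a 3x3 rotation matrix whose columns are the frame's x, y, z axes.
In Python, from rig import * gives the robot as it stands. The module is installed in compiled form; this text tells all that it offers.
- The arm moves only by the tool play_rows, never from a script. Its argument "plan" is a list that holds one entry, the list of rows, each a list of 7 numbers: the shift along the world's x, y, z each as a share of 5 cm, from -1 to 1, then the turn, a rotation vector about the world's x, y, z each as a share of pi rad, from -1 to 1, then the gripper's target within -1 to 1 (fully open at 1, half-way at 0, shut at -1). A call has 1 to 12 rows; each row shifts and turns the commanded pose from where the row before left it; what a row does not reach is not made up. A row lasts 1/10 s, in which the tool goes at most 50 mm and 8.59 degrees, less where a joint would pass 70% of its speed; a pose out of reach is approached as far as the arm can. A call with a number of a shift or a turn outside -1 to 1 is refused whole. A call with a gripper value outside its range is refused whole. The fingers move at their own pace and stop on an object; the grip force is fixed at half the most. Time passes only in rows, so rows that do not move let the fingers close. It gives the time, the measured TCP pose, the force and the opening at its end, in the units of the state.
- read_state(): the state, without advancing time (a new reading comes with each control period).
- capture(name): name is "side" or "top"; returns the picture (480x640x3 uint8, red, green, blue); there is no depth.
- camera_params(name): a dict with "intrinsics" (3x3 intrinsics, pixels), "R" (3x3) and "t" (3): a world point X has camera coordinates R X + t. Camera axes: x right, y down, z forward; pixel columns grow to the right and rows downward; lengths in m; the calibration is good to about 2 mm. A picture is of the moment at which its call begins. camera_params takes no time and is no camera call.
- hand_in(): hands the job in, once; it reports no verdict.
The state is a dict: "time_s": time; "joint_positions": joint angles; "qvel": joint speeds; "tau": joint torques, N m; "position": TCP position; "tcp_rot": TCP orientation; "force": force on the tool from outside, world axes, zero at the start; "moment": the same for the moment, N m; "opening": opening from 0.0 (shut) to 1.0 (fully open).
Only numpy, scipy, OpenCV 4.12 (cv2) and the standard library are available. Lean on these libraries where they do the work, as an engineer would, in place of code of your own. Each camera call takes 0.05 s, during which the arm holds its last target. There are 200 camera calls.

## Task

A colleague is about to wipe out the bowl of the small bench centrifuge, but its gas strut is off and the lid falls shut by itself. First stand the toppled square bottle of disinfectant back upright on the bench and let go of it, then raise the lid by its front handle bar to 60 degrees open from shut and keep holding it there. The program finishes while the fingers are still holding the handle, with the lid still at 60 degrees; leave the other things on the bench where they are.

Things in the scene. Friction and masses are not known exactly. Their poses are not given: they have to be found in the camera images.
- centrifuge: White bench centrifuge, fixed to the bench, 290 mm deep (x) x 230 mm wide (y), flat deck 120 mm high. Origin: centre of its underside; its own -x side is the front, facing roughly to the robot, where a sloping control panel falls from 88 mm high (78 mm ahead of the origin) to 45 mm high (145 mm ahead of it). The shut lid covers the deck, its top 147 mm above the bench.
- lid_hinge (a point): Middle of the lid's hinge axis, at the rear of the deck: 115 mm behind the centrifuge's origin (its +x) and 121.5 mm above the bench. The hinge axis runs along the centrifuge's y.
- lid (a joint): Opening angle of the lid in rad: 0 shut (level), 1.047 is 60 degrees, stop at 1.6. The front edge rises as it grows. The lid (shell 188 x 222 x 24 mm, about 0.6 kg with its handle) has no strut or spring: let go anywhere below about 80 degrees it falls shut. Lifting it at the handle takes 2 to 4 N.
- lid_handle: Grey pull handle on the lid's front edge: a round bar 14 mm thick, 124 mm long, parallel to the hinge, 100 mm free between its two arms, 28 mm of open gap between bar and lid edge, 35 mm free below. Origin: middle of the bar; shut, it is 230 mm in front of the hinge axis and 12 mm above it. x points from the bar to the hinge along the lid, y along the bar, z out of the lid's top; all turn with the lid.
- fallen_bottle: The toppled bottle, lying on one flat side: white plastic, square section 46 x 46 mm, body 78 mm long, then a short neck and a round grey screw cap 32 mm in diameter and 22 mm long; 110 mm over all, about 130 g, closed. Origin: centre of its base; z points from the base to the cap, x and y are square to the flat sides. Lying, its origin is 23 mm above the bench.
- bottle_cap (a point): Centre of the end face of the fallen bottle's cap, 110 mm from its base.
- standing_bottle: A bottle of the same kind, 46 x 46 x 110 mm, that already stands upright; leave alone. Origin: centre of its base.
- jar: Round white jar, 64 mm in diameter, 85 mm high; leave alone. Origin: centre of its base.
- beaker: Clear beaker, 68 mm across the rim, 90 mm high; leave alone. Origin: centre of its base.
- tube_rack: Grey tube rack, 95 x 156 x 50 mm, small tubes in it to 70 mm high; leave alone. Origin: centre of its underside.
- tip_box: Box of pipette tips, 87 x 124 x 65 mm; leave alone. Origin: centre of its underside.
- wipes_box: Cardboard box of wipes, 120 x 220 x 85 mm; leave alone. Origin: centre of its underside.
- timer: Flat white bench timer, 75 x 60 x 18 mm; leave alone. Origin: centre of its underside.
Things that resemble listed ones, but are neither listed nor needed, are in the scene too. What is shaped like the fallen_bottle but red is not meant.

How it is judged:
By the outcome, as a careful person would: the job done as asked, in the order asked, and still so for the second after the job is handed in, while the arm keeps its last pose, push and grip.
It also fails if it takes over 67 s, if anything falls off the work surface, if the arm or the gripper's body presses on something with over 40 N, if the wrist force passes 120 N, or if a joint passes its speed limit or range.

## Working session

There is one attempt and no reset: what is moved stays moved. The work goes in short steps, Python scripts to look and compute and a tool call to move; the robot and the scene stay as the last step left them, time stands still between calls to the robot, and variables do not carry over. Pictures are saved under pics/ and viewed, about 8 in all and at most 12, crops included, and the job is handed in when it is done.

Besides the shell and the picture viewer there is one more tool, called in YAML: its name, and indented under it one key for each argument. play_rows: Moves the arm, as the interface text tells. Its arguments: {"type":"object","properties":{"plan":{"type":"array"}},"required":["plan"]}

```bash
mkdir -p pics; cat > h.py <<'E'
from rig import *
import numpy as np, cv2
def snap(n,f):
    im=capture(n); cv2.imwrite('pics/'+f,im[:,:,::-1]); return im
def proj(n,X):
    c=camera_params(n); p=np.array(c['R'])@np.array(X)+np.array(c['t']); q=np.array(c['intrinsics'])@p; return q[:2]/q[2]
def ray(n,uv):
    c=camera_params(n);R=np.array(c['R']);t=np.array(c['t'])
    d=R.T@np.linalg.solve(np.array(c['intrinsics']),[uv[0],uv[1],1.]); return -R.T@t,d
def onz(n,uv,z):
    o,d=ray(n,uv); return o+d*(z-o[2])/d[2]
def two(a,b):
    o1,d1=ray('top',a);o2,d2=ray('side',b)
    s=np.linalg.lstsq(np.c_[d1,-d2],o2-o1,rcond=None)[0]
    p,q=o1+d1*s[0],o2+d2*s[1]; return (p+q)/2,np.linalg.norm(p-q)
E
python3 - <<'E'
from h import *
snap('top','t0.png');snap('side','s0.png')
for n in('top','side'):
    c=camera_params(n);print(n,-np.array(c['R']).T@c['t'],np.array(c['R']).round(3).tolist(),c['intrinsics'])
print(read_state())
E
```

```text
top [ 0.2903952  -0.04211178  1.39289052] [[0.06, -0.998, -0.003], [-0.976, -0.058, -0.208], [0.208, 0.016, -0.978]] [[446.52668147   0.         318.37142343]
 [  0.         446.52668147 241.35546346]
 [  0.           0.           1.        ]]
side [-0.10822027  0.96177942  0.80232804] [[-0.838, -0.545, 0.017], [-0.29, 0.417, -0.861], [0.462, -0.727, -0.508]] [[572.17405501   0.         308.1604322 ]
 [  0.         572.17405501 241.33233143]
 [  0.           0.           1.        ]]
{'time_s': 0.1, 'joint_positions': array([-8.41396606e+01,  3.02754669e+01,  8.21512892e+01,  4.24496325e-04,
        6.76898817e+01, -1.02271021e+01]), 'qvel': array([-0.02473935, -0.02598803, -0.16603932,  0.00661868, -0.03859869,
       -0.07482205]), 'tau': array([-3.04892239e-05, -4.40985632e+01, -1.77151537e+01,  6.34804065e-02,
        5.34531777e-02, -4.30133753e-05]), 'position': array([ 0.17315144, -0.59982395,  0.22163744]), 'tcp_rot': array([[ 9.60840734e-01,  2.77101145e-01, -2.01035897e-04],
       [ 2.77100973e-01, -9.60838669e-01,  2.02577314e-03],
       [ 3.68180994e-04, -2.00215259e-03, -9.99997928e-01]]), 'force': array([-0.53733616, -0.58635977, -0.45931025]), 'moment': array([ 0.00449498, -0.0297724 ,  0.0516682 ]), 'opening': 0.9991935991723301}
```

View pics/t0.png

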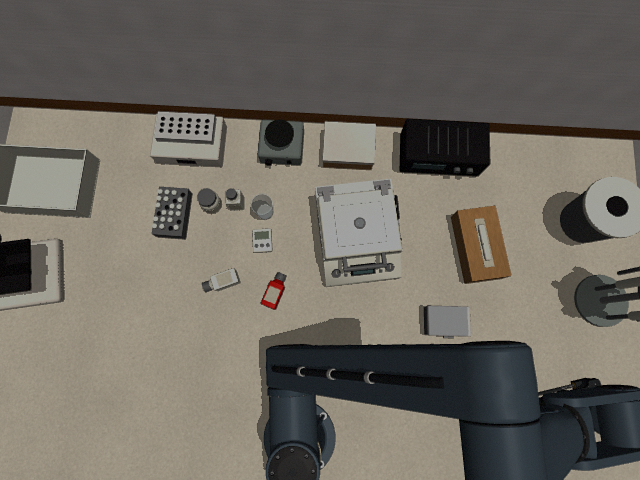

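View pics/s0.png

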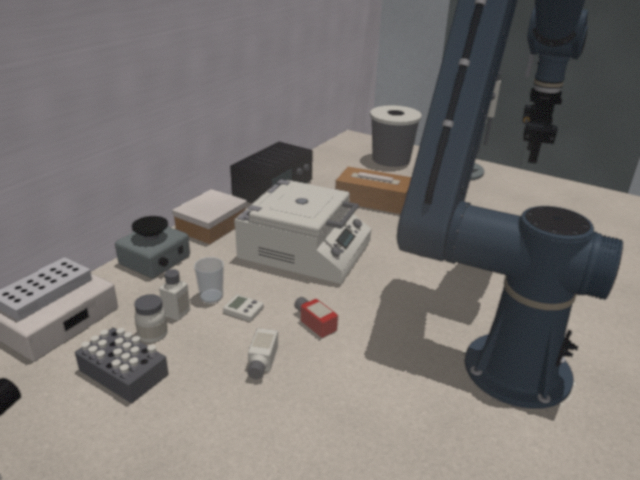

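```bash
python3 - <<'E'
from h import *
t=cv2.imread('pics/t0.png');s=cv2.imread('pics/s0.png')
a=cv2.resize(t[250:310,190:250],(400,400),interpolation=3)
b=cv2.resize(t[215:295,310:410],(400,320),interpolation=3);b=np.vstack([b,np.zeros((80,400,3),np.uint8)])
cv2.imwrite('pics/c1.png',np.hstack([a,b]))
g=cv2.cvtColor(t,cv2.COLOR_BGR2HSV)
for (x,y) in [(222,278),(232,275),(207,286),(220,300),(240,278),(212,283)]: print((x,y),t[y,x],g[y,x])
E
```

```text
(222, 278) [123 142 147] [ 24  42 147]
(232, 275) [158 162 162] [ 30   6 162]
(207, 286) [74 75 76] [15  7 76]
(220, 300) [128 145 154] [ 20  43 154]
(240, 278) [125 141 149] [ 20  41 149]
(212, 283) [136 146 148] [ 25  21 148]
```

View pics/c1.png

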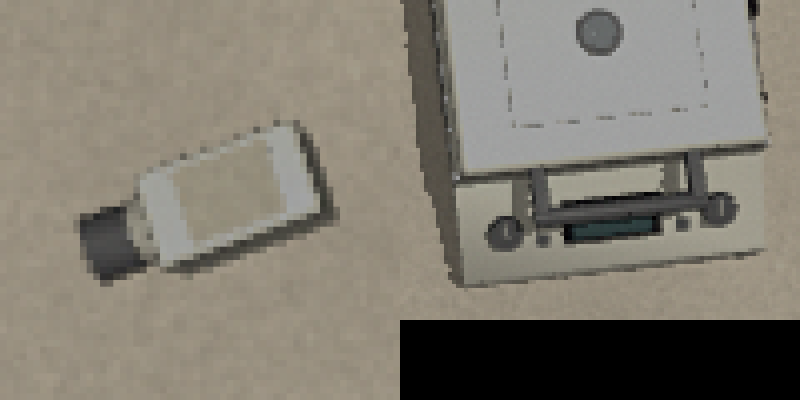

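```bash
python3 - <<'E'
from h import *
P=lambda u,z:onz('top',u,z).round(4)
c=[P(u,.046) for u in [(234.7,268.4),(238.7,281),(211,276.7),(214.5,289.7)]]
print(*c,'w',np.linalg.norm(c[0]-c[1]),np.linalg.norm(c[2]-c[3]),'l',np.linalg.norm(c[0]-c[2]),np.linalg.norm(c[1]-c[3]))
print('base',(c[0]+c[1])/2,'front',(c[2]+c[3])/2,'cap',P((203.6,286.7),.025))
l=[P(u,.1335) for u in[(344.2,268.9),(386.8,265.6)]];print('bar',l,np.linalg.norm(l[0]-l[1]),(l[0]+l[1])/2,)
f=[P(u,.147) for u in[(324.2,259.5),(401.2,251.7)]];print('lidfront',f,np.linalg.norm(f[0]-f[1]),(f[0]+f[1])/2)
f=[P(u,.06) for u in[(326,286),(400.5,277.5)]];print('front base',f,np.linalg.norm(f[0]-f[1]),(f[0]+f[1])/2)
print('others');
for n,u,z in[('red',(273,291),.03),('stand',(233,198),.08),('beaker',(262,207),.05),('timer',(262,240),.018),('jar',(208,200),.06)]:print(n,P(u,z))
for p in [(c[0]+c[1])/2,(c[2]+c[3])/2]+[(l[0]+l[1])/2]:print(proj('side',p))
s=cv2.imread('pics/s0.png')
a=cv2.resize(s[315:385,230:300],(400,400),interpolation=3)
b=cv2.resize(s[180:280,290:390],(400,400),interpolation=3)
cv2.imwrite('pics/c2.png',np.hstack([a,b]))
E
```

```text
[0.4774 0.2292 0.046 ] [0.4398 0.2133 0.046 ] [0.4478 0.2985 0.046 ] [0.4091 0.2836 0.046 ] w 0.04082364510917658 0.04146926572776513 l 0.0753568178733683 0.07671101615804607
base [0.4586  0.22125 0.046  ] front [0.42845 0.29105 0.046  ] cap [0.4181 0.3231 0.025 ]
bar [array([ 0.4825, -0.0998,  0.1335]), array([ 0.4992, -0.2205,  0.1335])] 0.12184982560512757 [ 0.49085 -0.16015  0.1335 ]
lidfront [array([ 0.5038, -0.0415,  0.147 ]), array([ 0.5393, -0.2582,  0.147 ])] 0.2195885698300346 [ 0.52155 -0.14985  0.147  ]
front base [array([ 0.4389, -0.0514,  0.06  ]), array([ 0.4778, -0.2729,  0.06  ])] 0.22488988416556221 [ 0.45835 -0.16215  0.06   ]
others
red [0.4173 0.1088 0.03  ]
stand [0.6898 0.2493 0.08  ]
beaker [0.675  0.1624 0.05  ]
timer [0.5764 0.1579 0.018 ]
jar [0.6847 0.3309 0.06  ]
[267.35978728 327.38341487]
[258.4665995  351.70581937]
[347.3170633  215.04101642]
```

View pics/c2.png

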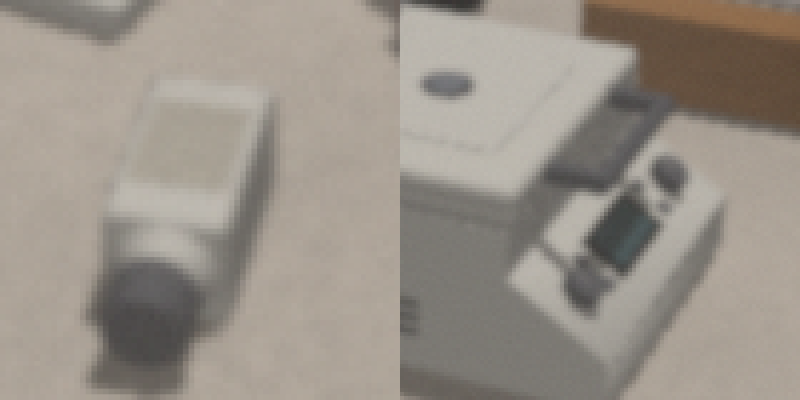

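play_rows:
  plan:
    - [[0.3, 0.6, 0.6, 0, 0, 0.0225, 1], [0.46, 0.667, 0.4, 0, 0, 0.0225, 1], [0.46, 0.667, 0.25, 0, 0, 0.0225, 1], [0.46, 0.667, 0.25, 0, 0, 0.0225, 1], [0.46, 0.667, 0.25, 0, 0, 0.0225, 1], [0.46, 0.667, 0.25, 0, 0, 0.0225, 1], [0.46, 0.667, 0.25, 0, 0, 0.0225, 1], [0.46, 0.667, 0.25, 0, 0, 0.0225, 1], [0.46, 0.667, 0.25, 0, 0, 0.0225, 1], [0.46, 0.667, 0.25, 0, 0, 0.0225, 1], [0.46, 0.667, 0.2, 0, 0, 0.0225, 1], [0.46, 0.667, 0.2, 0, 0, 0.0225, 1]]

```text
time_s: 1.3
position: [0.4417, -0.202, 0.3928]
tcp_rot: [[0.425, 0.905, -0.0], [0.905, -0.425, 0.0], [0.0, -0.0, -1.0]]
force: [-0.1, -0.3, 0.7]
opening: 1.002
```

play_rows:
  plan:
    - [[0, 0.8, 0, 0, 0, 0.0225, 1], [0, 0.8, 0, 0, 0, 0.0225, 1], [0, 0.8, 0, 0, 0, 0.0225, 1], [0, 0.8, 0, 0, 0, 0.0225, 1], [0, 0.8, 0, 0, 0, 0.0225, 1], [0, 0.8, 0, 0, 0, 0.0225, 1], [0, 0.8, 0, 0, 0, 0.0225, 1], [0, 0.8, 0, 0, 0, 0.0225, 1], [0, 0.8, -0.2, 0, 0, 0.0225, 1], [0, 0.8, -0.4, 0, 0, 0.0225, 1], [0, 0.8, -0.4, 0, 0, 0.0225, 1], [0, 0.8, -0.4, 0, 0, 0.0225, 1]]

```text
time_s: 2.5
position: [0.4407, 0.2779, 0.3216]
tcp_rot: [[-0.398, 0.917, -0.0], [0.917, 0.398, -0.0], [-0.0, -0.0, -1.0]]
force: [0.9, 0.4, -0.4]
opening: 1.001
```

play_rows:
  plan:
    - [[-0.073, 0.113, -0.68, -0.0255, -0.011, 0, 1], [-0.073, 0.113, -0.68, -0.0255, -0.011, 0, 1], [-0.073, 0.113, -0.68, -0.0255, -0.011, 0, 1], [-0.073, 0.113, -0.68, -0.0255, -0.011, 0, 1], [-0.073, 0.113, -0.68, -0.0255, -0.011, 0, 1], [-0.073, 0.113, -0.68, -0.0255, -0.011, 0, 1], [0, 0, 0, 0, 0, 0, 1], [0, 0, 0, 0, 0, 0, 1]]

```text
time_s: 3.3
position: [0.4186, 0.3101, 0.1175]
tcp_rot: [[-0.345, 0.918, 0.196], [0.794, 0.397, -0.46], [-0.5, -0.003, -0.866]]
force: [0.5, 0.1, -0.6]
opening: 1.0
```

```bash
python3 - <<'E'
from h import *
snap('top','t1.png');snap('side','s1.png');s=read_state();print(s['position'],s['joint_positions'].round(1),s['tcp_rot'][:,2])
t=cv2.imread('pics/t1.png');q=cv2.imread('pics/s1.png')
a=cv2.resize(t[220:320,160:260],(400,400),interpolation=3)
b=cv2.resize(q[285:385,210:310],(400,400),interpolation=3)
cv2.imwrite('pics/c3.png',np.hstack([a,b]))
E
```

```text
[0.4206121  0.31041144 0.12058857] [ 40.3  37.9  95.8 -33.4  60.3  37.5] [ 0.19999661 -0.4569037  -0.86674123]
```

View pics/c3.png

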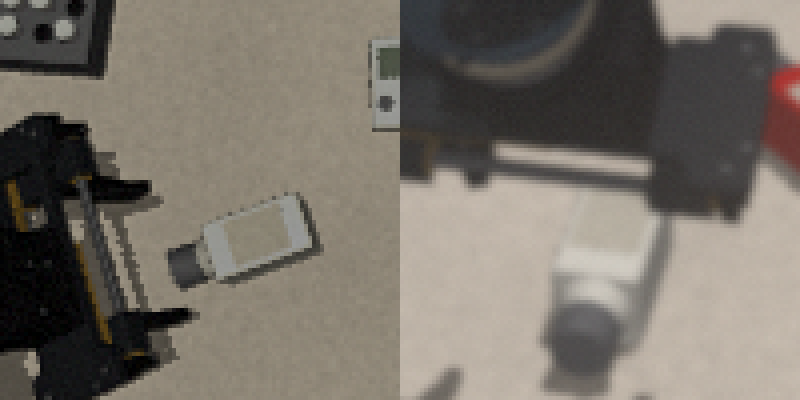

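play_rows:
  plan:
    - [[0.096, -0.22, -0.416, 0, 0, 0, 1], [0.096, -0.22, -0.416, 0, 0, 0, 1], [0.096, -0.22, -0.416, 0, 0, 0, 1], [0.096, -0.22, -0.416, 0, 0, 0, 1], [0.096, -0.22, -0.416, 0, 0, 0, 1], [0, 0, 0, 0, 0, 0, 1], [0, 0, 0, 0, 0, 0, -1], [0, 0, 0, 0, 0, 0, -1], [0, 0, 0, 0, 0, 0, -1], [0, 0, 0, 0, 0, 0, -1], [0, 0, 0, 0, 0, 0, -1], [0, 0, 0, 0, 0, 0, -1]]

```text
time_s: 4.6
position: [0.4435, 0.2557, 0.0148]
tcp_rot: [[-0.343, 0.918, 0.199], [0.795, 0.396, -0.459], [-0.5, 0.001, -0.866]]
force: [1.4, 0.3, 0.9]
opening: 0.542
```

play_rows:
  plan:
    - [[0, 0, 0.3, 0, 0, 0, -1], [0, 0, 0.6, 0, 0, 0, -1], [0, 0, 0.7, 0, 0, 0, -1], [-0.019, 0.043, 0.013, 0.0417, 0.0181, 0, -1], [-0.019, 0.043, 0.013, 0.0417, 0.0181, 0, -1], [-0.019, 0.043, 0.013, 0.0417, 0.0181, 0, -1], [-0.019, 0.043, 0.013, 0.0417, 0.0181, 0, -1], [-0.019, 0.043, 0.013, 0.0417, 0.0181, 0, -1], [-0.019, 0.043, 0.013, 0.0417, 0.0181, 0, -1], [-0.019, 0.043, 0.013, 0.0417, 0.0181, 0, -1], [-0.019, 0.043, 0.013, 0.0417, 0.0181, 0, -1], [-0.019, 0.043, 0.013, 0.0417, 0.0181, 0, -1]]

```text
time_s: 5.8
position: [0.4355, 0.274, 0.1016]
tcp_rot: [[-0.292, 0.917, -0.272], [0.671, 0.398, 0.626], [0.682, 0.0, -0.731]]
force: [-1.1, 0.5, -1.7]
opening: 0.528
```

```bash
python3 - <<'E'
from h import *
s=read_state();print(s['position'],s['joint_positions'].round(1),s['tcp_rot'].round(3).tolist(),s['opening'])
E
```

```text
[0.43545117 0.2739958  0.10162986] [ -3.1  41.6 104.7  42.7  64.  -56.5] [[-0.292, 0.917, -0.272], [0.671, 0.398, 0.626], [0.682, 0.0, -0.731]] 0.5278382274431597
```

play_rows:
  plan:
    - [[-0.019, 0.043, 0.013, 0.043, 0.0187, 0, -1], [-0.019, 0.043, 0.013, 0.043, 0.0187, 0, -1], [0, 0, 0, 0, 0, 0, -1], [0, 0, 0, 0, 0, 0, -1]]

```text
time_s: 6.2
position: [0.4325, 0.2782, 0.1011]
tcp_rot: [[-0.199, 0.917, -0.347], [0.467, 0.399, 0.789], [0.862, -0.005, -0.507]]
force: [-1.0, -0.1, -0.8]
opening: 0.53
```

```bash
python3 - <<'E'
from h import *
snap('side','s2.png');s=read_state();print(s['position'],s['joint_positions'].round(1),s['tcp_rot'].round(3).tolist(),s['opening'])
q=cv2.imread('pics/s2.png')
cv2.imwrite('pics/c4.png',cv2.resize(q[235:385,190:340],(600,600),interpolation=3))
E
```

```text
[0.43220028 0.27874702 0.10194902] [ -7.9  49.4 102.8  49.1  76.2 -65.7] [[-0.2, 0.916, -0.347], [0.466, 0.401, 0.789], [0.862, -0.004, -0.508]] 0.5227187037955561
```

View pics/c4.png

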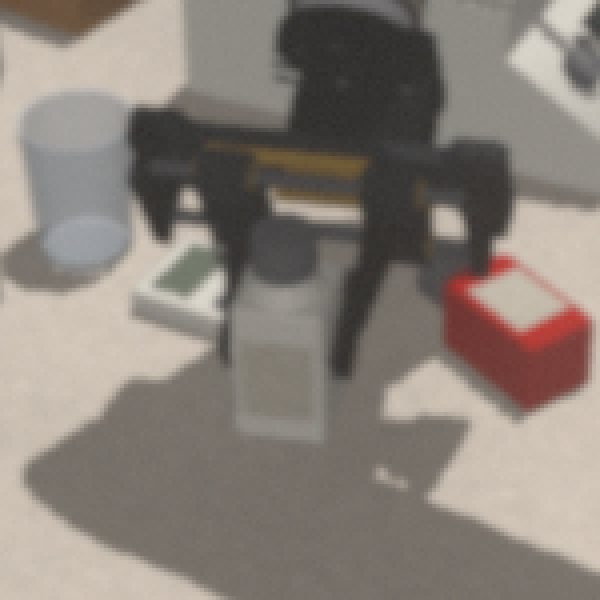

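play_rows:
  plan:
    - [[0, 0, -0.4, 0, 0, 0, -1], [0, 0, -0.4, 0, 0, 0, -1], [0, 0, -0.2, 0, 0, 0, -1], [0, 0, -0.04, 0, 0, 0, -1], [0, 0, 0, 0, 0, 0, -1]]

```text
time_s: 6.75
position: [0.4323, 0.279, 0.0502]
tcp_rot: [[-0.2, 0.916, -0.347], [0.465, 0.401, 0.789], [0.862, -0.003, -0.506]]
force: [0.1, 0.1, -0.1]
opening: 0.525
```

play_rows:
  plan:
    - [[0, 0, -0.04, 0, 0, 0, -1], [0, 0, 0, 0, 0, 0, -1]]

```text
time_s: 6.95
position: [0.4327, 0.2785, 0.0478]
tcp_rot: [[-0.2, 0.917, -0.346], [0.465, 0.4, 0.79], [0.862, -0.003, -0.506]]
force: [-0.5, -0.1, -1.6]
opening: 0.529
```

play_rows:
  plan:
    - [[0, 0, -0.04, 0, 0, 0, -1], [0, 0, 0, 0, 0, 0, -1]]

```text
time_s: 7.15
position: [0.4326, 0.2784, 0.0453]
tcp_rot: [[-0.199, 0.917, -0.347], [0.465, 0.4, 0.79], [0.863, -0.004, -0.506]]
force: [-0.5, 1.1, -1.0]
opening: 0.525
```

play_rows:
  plan:
    - [[0, 0, -0.03, 0, 0, 0, -1], [0, 0, 0, 0, 0, 0, -1]]

```text
time_s: 7.35
position: [0.4325, 0.2784, 0.0436]
tcp_rot: [[-0.198, 0.917, -0.347], [0.465, 0.4, 0.79], [0.863, -0.005, -0.506]]
force: [-0.2, 0.2, -0.5]
opening: 0.527
```

play_rows:
  plan:
    - [[0, 0, -0.03, 0, 0, 0, -1], [0, 0, 0, 0, 0, 0, -1]]

```text
time_s: 7.55
position: [0.4324, 0.2784, 0.0421]
tcp_rot: [[-0.198, 0.917, -0.347], [0.465, 0.4, 0.79], [0.863, -0.005, -0.506]]
force: [-1.2, -0.3, -0.4]
opening: 0.524
```

play_rows:
  plan:
    - [[0, 0, -0.03, 0, 0, 0, -1], [0, 0, 0, 0, 0, 0, -1]]

```text
time_s: 7.75
position: [0.4324, 0.2785, 0.0406]
tcp_rot: [[-0.199, 0.917, -0.347], [0.465, 0.4, 0.79], [0.863, -0.005, -0.506]]
force: [0.7, 1.2, -1.2]
opening: 0.525
```

```bash
python3 - <<'E'
from h import *
snap('side','s3.png');s=read_state();print(s['position'],s['force'])
q=cv2.imread('pics/s3.png')
for p in [(0,0,0)]:
  a=np.array([-.397,.918]);b=np.array([.439,.262])
print(proj('side',[.439,.262,0]),proj('side',[.439,.262,.11]))
cv2.imwrite('pics/c5.png',cv2.resize(q[265:385,190:310],(600,600),interpolation=3))
E
```

```text
[0.43244583 0.27845405 0.04068901] [ 0.01929611  0.01664569 -1.06564661]
[263.59639117 359.00634385] [262.34768048 316.2147982 ]
```

View pics/c5.png

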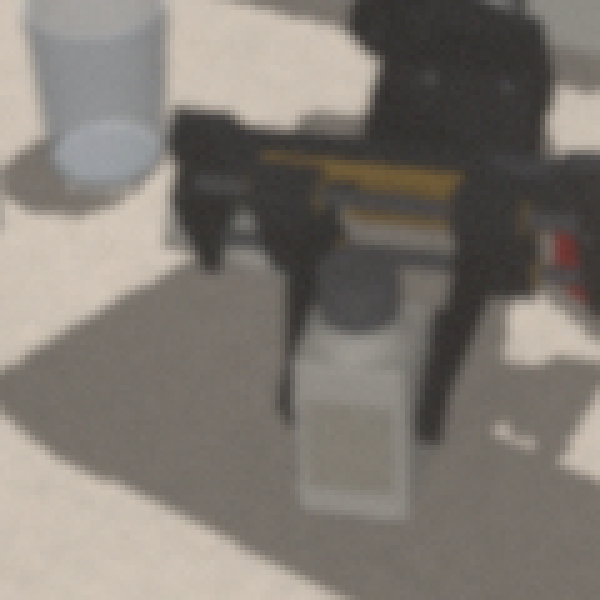

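play_rows:
  plan:
    - [[0, 0, -0.03, 0, 0, 0, -1], [0, 0, 0, 0, 0, 0, -1]]

```text
time_s: 8.0
position: [0.4325, 0.2784, 0.0392]
tcp_rot: [[-0.199, 0.917, -0.347], [0.465, 0.4, 0.79], [0.863, -0.004, -0.506]]
force: [-0.4, -0.1, -1.2]
opening: 0.526
```

play_rows:
  plan:
    - [[0, 0, -0.03, 0, 0, 0, -1], [0, 0, 0, 0, 0, 0, -1]]

```text
time_s: 8.2
position: [0.4325, 0.2785, 0.0376]
tcp_rot: [[-0.199, 0.917, -0.347], [0.465, 0.4, 0.79], [0.863, -0.005, -0.506]]
force: [-0.4, 0.2, -1.1]
opening: 0.525
```

```bash
python3 - <<'E'
from h import *
s=read_state();print(s['position'],s['force'],s['moment'])
for z in(0,.005,.01):print(proj('side',[.427,.291,z]))
E
```

```text
[0.43245363 0.27845945 0.03764028] [-0.42470815  0.15713558 -1.11099577] [-0.56236361 -0.37220478  0.00906558]
[259.67499355 369.55301058]
[259.61082882 367.67697131]
[259.54637762 365.79255642]
```

play_rows:
  plan:
    - [[0, 0, -0.02, 0, 0, 0, -1], [0, 0, 0, 0, 0, 0, -1]]

```text
time_s: 8.4
position: [0.4325, 0.2784, 0.0367]
tcp_rot: [[-0.199, 0.917, -0.347], [0.465, 0.4, 0.79], [0.863, -0.004, -0.506]]
force: [0.1, -0.1, -1.0]
opening: 0.524
```

play_rows:
  plan:
    - [[0, 0, -0.02, 0, 0, 0, -1], [0, 0, 0, 0, 0, 0, -1]]

```text
time_s: 8.6
position: [0.4324, 0.2785, 0.0365]
tcp_rot: [[-0.198, 0.917, -0.347], [0.464, 0.4, 0.791], [0.864, -0.004, -0.504]]
force: [0.3, -1.5, 3.7]
opening: 0.525
```

play_rows:
  plan:
    - [[0, 0, -0.02, 0, 0, 0, -1], [0, 0, 0, 0, 0, 0, -1]]

```text
time_s: 8.8
position: [0.4325, 0.2785, 0.0365]
tcp_rot: [[-0.198, 0.917, -0.347], [0.462, 0.4, 0.792], [0.864, -0.004, -0.503]]
force: [0.8, -5.1, 8.2]
opening: 0.525
```

play_rows:
  plan:
    - [[0, 0, 0.025, 0, 0, 0, -1], [0, 0, 0, 0, 0, 0, 0.3], [0, 0, 0, 0, 0, 0, 0.7], [0, 0, 0, 0, 0, 0, 1], [0, 0, 0, 0, 0, 0, 1], [0, 0, 0, 0, 0, 0, 1], [0.06, -0.16, 0.1, 0, 0, 0, 1], [0.17, -0.39, 0.25, 0, 0, 0, 1], [0.17, -0.39, 0.25, 0, 0, 0, 1], [0.17, -0.39, 0.25, 0, 0, 0, 1], [0.17, -0.39, 0.35, 0, 0, 0, 1], [0, 0, 0.6, 0, 0, 0, 1]]

```text
time_s: 10.0
position: [0.4716, 0.1895, 0.1257]
tcp_rot: [[-0.198, 0.918, -0.343], [0.467, 0.396, 0.79], [0.862, -0.004, -0.507]]
force: [0.7, -0.3, 0.3]
opening: 1.0
```

```bash
python3 - <<'E'
from h import *
snap('side','s4.png');s=read_state();print(s['position'],s['force'],s['joint_positions'].round(1),s['opening'])
E
```

```text
[0.47170979 0.19084633 0.1306775 ] [-0.22103194  0.42709093  2.91566395] [-16.1  47.6  97.   41.9  84.5 -63.4] 0.9956671641656869
```

View pics/s4.png

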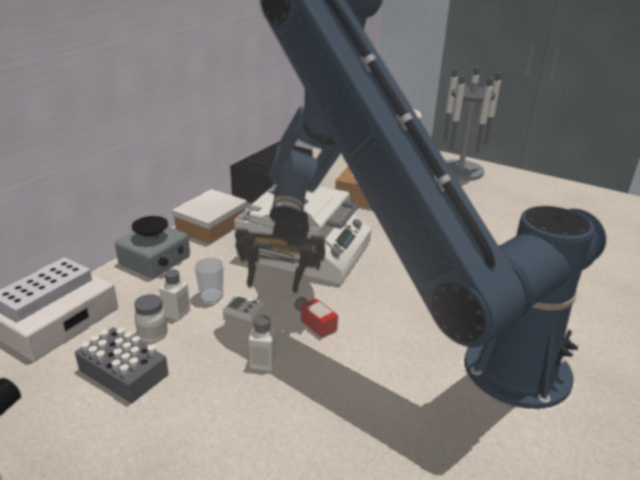

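play_rows:
  plan:
    - [[0, 0, 0.8, -0.0383, -0.0165, 0, 1], [0, 0, 0.8, -0.0383, -0.0165, 0, 1], [0, 0, 0.8, -0.0383, -0.0165, 0, 1], [0, 0, 0.8, -0.0383, -0.0165, 0, 1], [0.04, -0.7, 0, -0.0383, -0.0165, 0, 1], [0.04, -0.7, 0, -0.0383, -0.0165, 0, 1], [0.04, -0.7, 0, -0.0383, -0.0165, 0, 1], [0.04, -0.7, 0, -0.0383, -0.0165, 0, 1], [0.04, -0.9, 0, 0, 0, -0.0197, 1], [0.04, -0.9, 0, 0, 0, -0.0197, 0], [0.04, -0.9, 0, 0, 0, -0.0197, -0.4], [0.04, -0.9, 0, 0, 0, -0.0197, -0.4]]

```text
time_s: 11.25
position: [0.4846, -0.1291, 0.2864]
tcp_rot: [[-0.154, 0.988, -0.005], [0.988, 0.154, -0.008], [-0.008, -0.006, -1.0]]
force: [1.0, -0.1, -0.1]
opening: 0.808
```

play_rows:
  plan:
    - [[0, 0, 0, 0, 0, 0, -0.4], [0, 0, 0, 0, 0, 0, -0.4]]

```text
time_s: 11.45
position: [0.4847, -0.1284, 0.2859]
tcp_rot: [[-0.154, 0.988, -0.006], [0.988, 0.154, -0.008], [-0.007, -0.007, -1.0]]
force: [0.2, 0.5, 0.3]
opening: 0.631
```

```bash
python3 - <<'E'
from h import *
s=read_state();print(s['position'],s['tcp_rot'].round(3).tolist(),s['joint_positions'].round(1),s['opening'])
E
```

```text
[ 0.4846859  -0.12844593  0.28591503] [[-0.154, 0.988, -0.006], [0.988, 0.154, -0.008], [-0.007, -0.007, -1.0]] [-27.3  16.3  94.7  -0.6  69.1 -36. ] 0.6305146668939108
```

play_rows:
  plan:
    - [[0.06, -0.32, -0.5, 0, 0, 0, -0.4], [0.06, -0.32, -0.6, 0, 0, 0, -0.4], [0, 0, -0.7, 0, 0, 0, -0.4], [0, 0, -0.6, 0, 0, 0, -0.4], [0, 0, 0, 0, 0, 0, -0.4], [0, 0, 0, 0, 0, 0, -0.4]]

```text
time_s: 12.05
position: [0.4913, -0.1583, 0.1663]
tcp_rot: [[-0.159, 0.987, -0.006], [0.987, 0.159, -0.008], [-0.007, -0.007, -1.0]]
force: [0.5, -0.2, 0.3]
opening: 0.301
```

```bash
python3 - <<'E'
from h import *
snap('top','t5.png');snap('side','s5.png');s=read_state();print(s['position'],s['opening'])
t=cv2.imread('pics/t5.png');q=cv2.imread('pics/s5.png')
R=s['tcp_rot'];p=s['position']
print('tips',[proj(n,p).round(1) for n in('top','side')],'bar',[proj(n,[.491,-.160,.1335]).round(1) for n in('top','side')])
a=cv2.resize(t[225:295,320:400],(400,350),interpolation=3)
b=cv2.resize(q[165:265,300:400],(400,400),interpolation=3)
cv2.imwrite('pics/c6.png',np.hstack([np.vstack([a,np.zeros((50,400,3),np.uint8)]),b]))
E
```

```text
[ 0.49258163 -0.15935527  0.16775424] 0.30415790632692946
tips [array([366.5, 264.7]), array([347.3, 202.7])] bar [array([365.5, 267.2]), array([347.2, 215. ])]
```

View pics/c6.png

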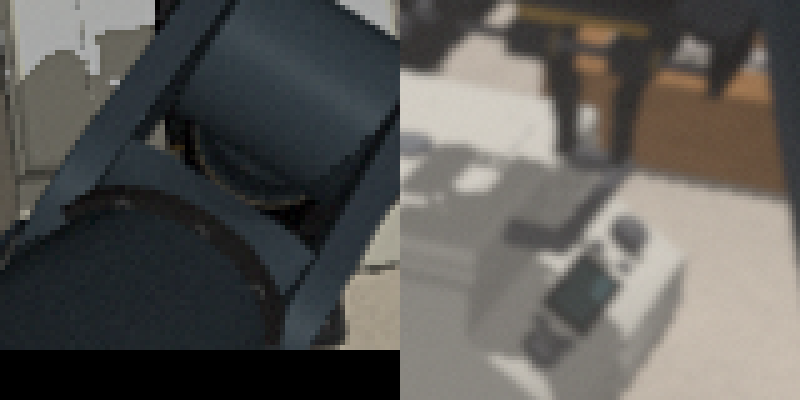

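```bash
python3 - <<'E'
from h import *
q=cv2.imread('pics/s0.png');t=cv2.imread('pics/t0.png')
c=np.array([.4915,-.160,.1335]);y=np.array([-.158,.987,0])
out=[]
for n,im,(x0,y0) in(('side',q,(320,190)),('top',t,(340,240))):
  b=cv2.resize(im[y0:y0+50,x0:x0+50],(400,400),interpolation=3)
  e=[tuple(int(v) for v in (proj(n,c+k*.062*y)-[x0,y0]+.5)*8) for k in(-1,1)]
  cv2.line(b,*e,(0,0,255),1);out.append(b);print(e)
cv2.imwrite('pics/c7.png',np.hstack(out))
E
```

```text
[(287, 123), (148, 290)]
[(380, 203), (34, 237)]
```

View pics/c7.png

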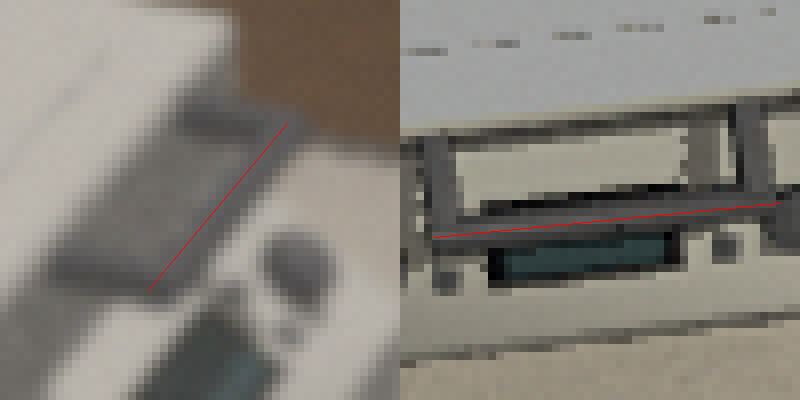

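play_rows:
  plan:
    - [[-0.02, 0, -0.15, 0, 0, 0, -0.4], [0, 0, -0.15, 0, 0, 0, -0.4], [0, 0, -0.1, 0, 0, 0, -0.4], [0, 0, -0.1, 0, 0, 0, -0.4], [0, 0, 0, 0, 0, 0, -0.4]]

```text
time_s: 12.65
position: [0.4899, -0.1593, 0.1402]
tcp_rot: [[-0.157, 0.988, -0.006], [0.988, 0.157, -0.008], [-0.006, -0.007, -1.0]]
force: [-0.3, 0.5, -1.2]
opening: 0.304
```

play_rows:
  plan:
    - [[0, 0, -0.1, 0, 0, 0, -0.4], [0, 0, -0.1, 0, 0, 0, -0.4], [0, 0, 0, 0, 0, 0, -0.4]]

```text
time_s: 12.95
position: [0.49, -0.1593, 0.1303]
tcp_rot: [[-0.157, 0.988, -0.006], [0.988, 0.157, -0.008], [-0.007, -0.007, -1.0]]
force: [-0.4, 0.3, 0.5]
opening: 0.303
```

play_rows:
  plan:
    - [[0, 0, -0.1, 0, 0, 0, -0.4], [0, 0, -0.1, 0, 0, 0, -0.4], [0, 0, -0.1, 0, 0, 0, -0.4], [0, 0, -0.08, 0, 0, 0, -0.4], [0, 0, 0, 0, 0, 0, -0.4]]

```text
time_s: 13.45
position: [0.49, -0.1593, 0.1113]
tcp_rot: [[-0.157, 0.988, -0.006], [0.988, 0.157, -0.008], [-0.007, -0.007, -1.0]]
force: [-0.3, -0.9, 0.1]
opening: 0.304
```

play_rows:
  plan:
    - [[0, 0, 0.06, 0, 0, 0, -0.4], [0, 0, 0, 0, 0, 0, -0.6], [0, 0, 0, 0, 0, 0, -0.8], [0, 0, 0, 0, 0, 0, -1], [0, 0, 0, 0, 0, 0, -1], [0, 0, 0, 0, 0, 0, -1], [0, 0, 0, 0, 0, 0, -1]]

```text
time_s: 14.15
position: [0.4905, -0.1597, 0.1153]
tcp_rot: [[-0.157, 0.988, -0.005], [0.988, 0.157, -0.009], [-0.008, -0.006, -1.0]]
force: [-1.3, -0.2, 4.3]
opening: 0.151
```

```bash
python3 - <<'E'
from h import *
s=read_state();print(s['position'],s['force'],s['moment'],s['opening']*87)
E
```

```text
[ 0.49045049 -0.15966639  0.11534047] [-1.32382152 -0.21154906  4.34760887] [-0.07960364  0.13139259  0.10196269] 13.174113062810433
```

```bash
python3 - <<'E'
import numpy as np
r=np.radians
def P(th,ph):
    th,ph=r(th),r(ph)
    return np.array([.230-(.230*np.cos(th)-.012*np.sin(th))-.0182*np.sin(ph), .230*np.sin(th)+.012*np.cos(th)-.012+.0182*(1-np.cos(ph))])
x=np.array([.987,.159]);prev=P(0,0)
for k in range(1,21):
    c=P(3*k,2*k);d=c-prev;prev=c
    print(3*k,(d[0]*x/.05).round(3),(d[1]/.05).round(3),c.round(4))
print('rot',2/180*np.array([-.159,.987]))
E
```

```text
3 [0.006 0.001] 0.241 [0.0003 0.012 ]
6 [0.018 0.003] 0.24 [0.0012 0.024 ]
9 [0.031 0.005] 0.238 [0.0028 0.0359]
12 [0.043 0.007] 0.236 [0.005  0.0477]
15 [0.055 0.009] 0.233 [0.0078 0.0594]
18 [0.067 0.011] 0.23 [0.0112 0.0709]
21 [0.079 0.013] 0.226 [0.0152 0.0822]
24 [0.09  0.015] 0.221 [0.0197 0.0932]
27 [0.102 0.016] 0.216 [0.0249 0.104 ]
30 [0.112 0.018] 0.21 [0.0306 0.1145]
33 [0.123 0.02 ] 0.203 [0.0368 0.1247]
36 [0.133 0.021] 0.196 [0.0436 0.1345]
39 [0.143 0.023] 0.189 [0.0508 0.1439]
42 [0.153 0.025] 0.181 [0.0586 0.1529]
45 [0.162 0.026] 0.172 [0.0668 0.1616]
48 [0.17  0.027] 0.163 [0.0754 0.1697]
51 [0.178 0.029] 0.154 [0.0844 0.1774]
54 [0.186 0.03 ] 0.144 [0.0938 0.1846]
57 [0.193 0.031] 0.134 [0.1036 0.1913]
60 [0.199 0.032] 0.123 [0.1137 0.1974]
rot [-0.00176667  0.01096667]
```

play_rows:
  plan:
    - [[0.006, 0.001, 0.241, -0.0018, 0.011, 0, -1], [0.018, 0.003, 0.24, -0.0018, 0.011, 0, -1], [0.031, 0.005, 0.238, -0.0018, 0.011, 0, -1], [0.043, 0.007, 0.236, -0.0018, 0.011, 0, -1], [0.055, 0.009, 0.233, -0.0018, 0.011, 0, -1], [0, 0, 0, 0, 0, 0, -1]]

```text
time_s: 14.75
position: [0.4979, -0.1584, 0.1744]
tcp_rot: [[-0.16, 0.971, -0.179], [0.987, 0.155, -0.037], [-0.008, -0.182, -0.983]]
force: [-1.7, -2.5, -3.1]
opening: 0.146
```

play_rows:
  plan:
    - [[0.067, 0.011, 0.23, -0.0018, 0.011, 0, -1], [0.079, 0.013, 0.226, -0.0018, 0.011, 0, -1], [0.09, 0.015, 0.221, -0.0018, 0.011, 0, -1], [0.102, 0.016, 0.216, -0.0018, 0.011, 0, -1], [0.112, 0.018, 0.21, -0.0018, 0.011, 0, -1], [0.123, 0.02, 0.203, -0.0018, 0.011, 0, -1], [0.133, 0.021, 0.196, -0.0018, 0.011, 0, -1], [0.143, 0.023, 0.189, -0.0018, 0.011, 0, -1], [0.153, 0.025, 0.181, -0.0018, 0.011, 0, -1], [0.162, 0.026, 0.172, -0.0018, 0.011, 0, -1], [0, 0, 0, 0, 0, 0, -1]]

```text
time_s: 15.85
position: [0.5548, -0.1484, 0.2764]
tcp_rot: [[-0.161, 0.848, -0.504], [0.987, 0.135, -0.088], [-0.007, -0.512, -0.859]]
force: [-5.3, -0.2, 1.7]
opening: 0.148
```

play_rows:
  plan:
    - [[0.17, 0.027, 0.163, -0.0018, 0.011, 0, -1], [0.178, 0.029, 0.154, -0.0018, 0.011, 0, -1], [0.186, 0.03, 0.144, -0.0018, 0.011, 0, -1], [0.193, 0.031, 0.134, -0.0018, 0.011, 0, -1], [0.199, 0.032, 0.123, -0.0018, 0.011, 0, -1], [0, 0, 0, 0, 0, 0, -1], [0, 0, 0, 0, 0, 0, -1]]

```text
time_s: 16.55
position: [0.6009, -0.1403, 0.3131]
tcp_rot: [[-0.162, 0.748, -0.644], [0.987, 0.119, -0.11], [-0.006, -0.653, -0.757]]
force: [-5.7, 2.3, 5.1]
opening: 0.152
```

```bash
python3 - <<'E'
from h import *
P=[];
for i in range(4):
    im=snap('side','s6.png') if i<3 else snap('top','t6.png'); s=read_state();P.append(s['position']+.0182*-s['tcp_rot'][:,2]); print(s['force'].round(1))
b=np.mean(P,0);print('bar',b)
x=np.array([.987,.159,0]);b0=np.array([.4905,-.1597,.1335]);H=b0+.230*x;H[2]=.1215
v=b-H;print('angle',np.degrees(np.arctan2(v[2],-v@x))-np.degrees(np.arctan2(.012,.23)),'rad',np.hypot(v[2],v@x),'lat',v@[-.159,.987,0])
print('side: predicted lid corners')
yv=np.array([-.159,.987,0])
for th in(57,60,63):
    t=np.radians(th);c,sn=np.cos(t),np.sin(t)
    f=lambda a,l,h:H+(-x*c+np.array([0,0,sn]))*a+(x*sn+np.array([0,0,c]))*h+yv*l
    print(th,[proj('side',f(a,l,h)).round(1).tolist() for a,l,h in[(.195,.111,.0255),(.195,-.111,.0255),(.007,.111,.0255)]])
q=cv2.imread('pics/s6.png');cv2.imwrite('pics/c8.png',cv2.resize(q[100:300,200:400],(600,600),interpolation=3))
E
```

```text
[-5.1  1.8  4.8]
[-5.7  2.6  4. ]
[-5.1  3.   4.9]
[-4.8  2.8  4.4]
bar [ 0.61240747 -0.13837295  0.32673172]
angle 59.662277075836826 rad 0.23106269234321655 lat 0.001666506919057421
side: predicted lid corners
57 [[274.7, 158.7], [313.3, 129.3], [238.7, 210.9]]
60 [[271.0, 156.3], [310.0, 127.2], [238.3, 211.2]]
63 [[267.2, 154.1], [306.6, 125.3], [238.0, 211.5]]
```

View pics/c8.png

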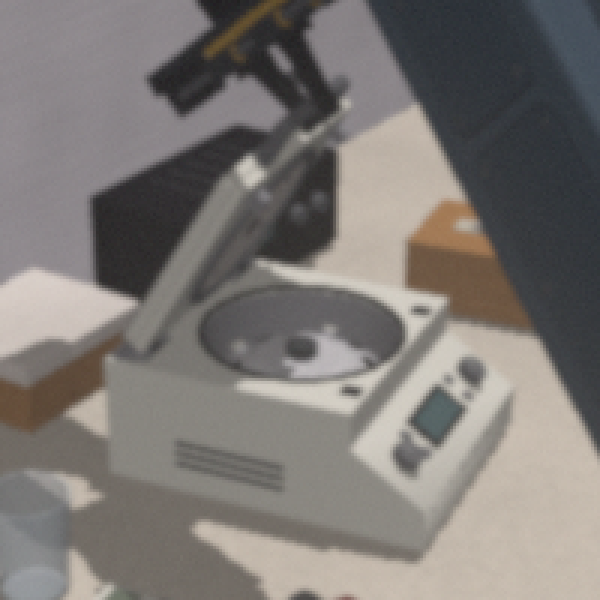

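play_rows:
  plan:
    - [[0.026, 0.004, 0.015, 0, 0, 0, -1], [0, 0, 0, 0, 0, 0, -1], [0, 0, 0, 0, 0, 0, -1], [0, 0, 0, 0, 0, 0, -1]]

```text
time_s: 17.15
position: [0.6019, -0.1402, 0.3136]
tcp_rot: [[-0.162, 0.748, -0.643], [0.987, 0.12, -0.109], [-0.005, -0.652, -0.758]]
force: [-5.5, 3.4, 3.5]
opening: 0.15
```

```bash
python3 - <<'E'
from h import *
P=[]
for i in range(3):
    snap('side','s7.png'); s=read_state();P.append(s['position']+.0182*-s['tcp_rot'][:,2])
b=np.mean(P,0);print(s['force'],s['opening']*87,s['qvel'].round(2))
x=np.array([.987,.159,0]);b0=np.array([.4905,-.1597,.1335]);H=b0+.230*x;H[2]=.1215;v=b-H
print('angle',np.degrees(np.arctan2(v[2],-v@x))-np.degrees(np.arctan2(.012,.23)),np.hypot(v[2],v@x))
E
```

```text
[-5.12735129  2.03315813  4.28821737] 13.073247600009257 [-0.05 -0.02  0.12  0.   -0.08 -0.01]
angle 60.00401024184222 0.23109461297721573
```

View pics/s7.png

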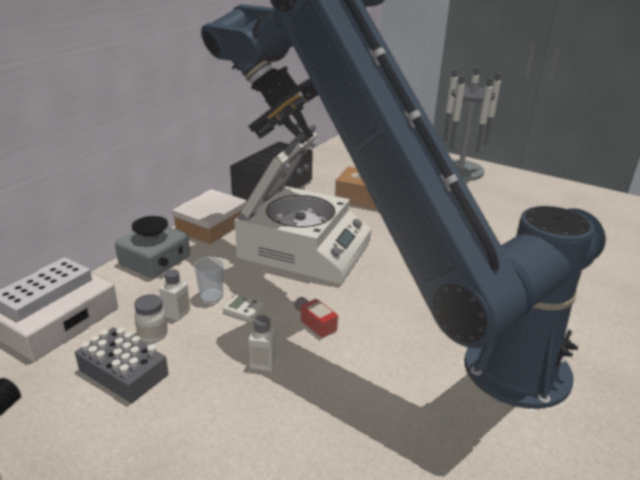

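The picture shows the bottle upright at (261,343), the lid held open near (285,165) and the other items where they started. Handing in.

```bash
python3 -c "
from rig import *
print(hand_in())"
```

```text
the job is handed in; nothing more can be done
None
```

The fallen bottle is back upright on the bench and released. The lid is raised to about 60° by its handle bar, and the fingers were still holding it when I handed in, at about 17 s of the 67 s allowed.

**Bottle:** I took the white toppled bottle, not the red one. I gripped it across its flat sides, lifted it, turned it 90° and lowered it until it touched the bench (about 8 N). The last side picture shows it standing free.

**Lid:** The measured tool pose gives a bar angle of 60.0°. The bar's radius from the hinge came out at 231.1 mm against the expected 230.3 mm. The fingers are closed to about 13 mm on the 14 mm bar, and the force on the tool is steady at about 7 N.

**Disagreement:** Reading the lid's edge by eye in the side picture, before a last correction of about 0.3°, gave roughly 58.5°, uncertain by about 1.5°. I trusted the tool pose instead.

**Other things:** In the last side picture, nothing else on the bench looks moved. I checked this by eye, not by measurement.

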